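Call for the next bake at the bread counter

ROBOT

A 7-joint arm with a two-finger parallel gripper is mounted at the origin on the work surface. World frame = base frame: x ahead of the robot, y to its left, z up, the work surface at z = 0. Lengths are in m, angles in rad, forces in N, time in s.
With the tool pointing down it reaches from about 0.4 to 0.85 m from the base axis. Payload 10.4 kg.
Tool frame: the origin (TCP) lies on the front face of the gripper's body, between the roots of the fingers; the fingertips stand 73 mm ahead of it and the grasp point (between the pads) lies 54 mm ahead of it; z points along the fingers, y is the line along which they close (so a half turn about z gives the same grasp; the last joint's range is limited). The gripper opens to 85 mm and grips with 20 to 120 N. Pads are 22 mm wide; open, the fingers measure 114 mm over their backs; the gripper's body (76 mm by 85 mm) begins 54 mm behind the grasp point. The pads swing forward as they close: fully open they stand 13 mm farther back than shut.
Start: joints at [1.244, 0.332, -0.065, 1.46, 0.022, 1.35, -0.088], TCP at [0.187, -0.596, 0.304] pointing down, gripper open.
Joint ranges: [-2.6, 2.6], [-0.5, 2.12], [-1.47, 1.34], [0.16, 2.42], [-1.27, 4.41], [0.06, 2.06], [-2.6, 2.6]. Speed limits (rad/s): [2.22, 2.22, 2.79, 2.79, 3.14, 3.14, 3.14].

INTERFACE

Orientations are given as a unit quaternion [x, y, z, w].
In Python, from workcell import manip gives the robot as it stands.
- The arm moves only by the shell command python3 -m jog 'ROWS' [FORCE]. ROWS is JSON, a list of rows, each an object with "grip": the gripper command: -1 is fully open, 1 is shut, values between are in proportion; "slide": the shift along the tool's x, y, z in cm, a list of three; "yaw": the turn about the tool's z in rad. A call has 1 to 8 rows; each row shifts and turns the commanded pose from where the row before left it, along the tool's axes as they then stand; what a row does not reach is not made up. A row lasts 1/10 s, in which the tool goes at most 50 mm and 8.59 degrees, less where a joint would pass 70% of its speed; a pose out of reach is approached as far as the arm can. A call with a gripper value outside its range is refused whole. The fingers move at their own pace and stop on an object; FORCE is the grip in N (left out, the last holds). Time passes only in rows, so rows that do not move let the fingers close. It gives the time, the measured TCP pose, the force, the opening and the grip force at its end, in the units of the state.
- manip.get_obs(): the state, without advancing time (a new reading comes with each control period).
- manip.camera(name): name is "side" or "top"; returns the picture (480x640x3 uint8, blue, green, red); there is no depth.
- manip.calibration(name): a dict with "vfov" (degrees; the focal length in pixels is half the picture's height over the tangent of half this angle, whatever the lens; pixels are square), "cx", "cy" (the principal point, pixels), "k1" (the pictures are not rectified: a ray, as slopes to the right and down, at radius r is drawn at 1 + k1 r^2 times it, then the intrinsics apply), "camera_from_world" (4x4, takes a point from world to camera coordinates). Camera axes: x right, y down, z forward; pixel columns grow to the right and rows downward; lengths in m; the calibration is good to about 2 mm. A picture is of the moment at which its call begins. calibration takes no time and is no camera call.
- manip.hand_in(): hands the job in; it is judged then, once.
Trained networks look in the newest picture that a camera, given by its name, has taken for a name from the list of things; names that differ only in an ending like _2 or _b are one class to them, and where a whole thing is asked for, a point or a joint stands for the part that bears it (a point fixed in the world has none). Each returns a list of dicts, best first, with "conf" (0 to 1); they miss things now and then, are a little off and sometimes report something else, mostly with a low value. They report only what shows in the picture. A call takes as long as a camera call.
- manip.masks_of(thing, camera): "region" (480x640 bool, what is visible of it) and "centre" ([column, row] in pixels, amid what is visible of it).
The state is a dict: "clock": time; "joint_pos": joint angles; "joint_velocities": joint speeds; "tau": joint torques, N m; "position": TCP position; "ee_rot": TCP orientation; "ft_force": force on the tool from outside, world axes, zero at the start; "torque": the same for the moment, N m; "grip_width": opening from 0.0 (shut) to 1.0 (fully open); "grasp_force": force on a finger pad.
Only numpy, scipy, OpenCV 4.12 (cv2) and the standard library are available. Lean on these libraries where they do the work, as an engineer would, in place of code of your own. Each camera call takes 0.05 s, during which the arm holds its last target. There are 200 camera calls.

TASK

Tell the oven room what to bake next: with a fingertip, press down the key of the call puck in front of the tray with the round bun, then the one in front of the long roll, then the one in front of the ring doughnut, in that order. Press each key lightly, straight down until it stays down. Leave the square loaf's key up, pick nothing up, and leave the pucks, the breads and everything else where they stand.

Things in the scene. Friction and masses are not known exactly. Their poses are not given: they have to be found in the camera images.
- puck_bun: loose white call puck standing on the table in front of the tray with the round domed bun: round, 62 mm across, 24 mm high without its key, about 270 g. Origin at the centre of its underside, z up
- key_bun (a joint): travel of that puck's key: 0 = up (it starts at 0 to 0.001), 0.010 m = fully down (end stop, cushioned by the cap). It takes about 3 N to start and 5 N to go fully down, and it stays where it is left (friction, no return). It counts as pressed beyond 6 mm; it must not be loaded with more than 25 N
- key_bun_top (a point): centre of the top of that key, an upright round plunger with a grey cap 32 mm across in the middle of the puck; 42 mm above the table when up, 32 mm when fully down; the cap gives 1 mm under 4 N, so the stop is cushioned; moves with the key; z up
- puck_roll: loose white call puck standing on the table in front of the tray with the long roll with slanting scores: round, 62 mm across, 24 mm high without its key, about 270 g. Origin at the centre of its underside, z up
- key_roll (a joint): travel of that puck's key: 0 = up (it starts at 0 to 0.001), 0.010 m = fully down (end stop, cushioned by the cap). It takes about 3 N to start and 5 N to go fully down, and it stays where it is left (friction, no return). It counts as pressed beyond 6 mm; it must not be loaded with more than 25 N
- key_roll_top (a point): centre of the top of that key, an upright round plunger with a grey cap 32 mm across in the middle of the puck; 42 mm above the table when up, 32 mm when fully down; the cap gives 1 mm under 4 N, so the stop is cushioned; moves with the key; z up
- puck_ring: loose white call puck standing on the table in front of the tray with the ring doughnut: round, 62 mm across, 24 mm high without its key, about 270 g. Origin at the centre of its underside, z up
- key_ring (a joint): travel of that puck's key: 0 = up (it starts at 0 to 0.001), 0.010 m = fully down (end stop, cushioned by the cap). It takes about 3 N to start and 5 N to go fully down, and it stays where it is left (friction, no return). It counts as pressed beyond 6 mm; it must not be loaded with more than 25 N
- key_ring_top (a point): centre of the top of that key, an upright round plunger with a grey cap 32 mm across in the middle of the puck; 42 mm above the table when up, 32 mm when fully down; the cap gives 1 mm under 4 N, so the stop is cushioned; moves with the key; z up
- puck_loaf: loose white call puck standing on the table in front of the tray with the square loaf: round, 62 mm across, 24 mm high without its key, about 270 g. Origin at the centre of its underside, z up
- key_loaf (a joint): travel of that puck's key: 0 = up (it starts at 0 to 0.001), 0.010 m = fully down (end stop, cushioned by the cap). It takes about 3 N to start and 5 N to go fully down, and it stays where it is left (friction, no return). It counts as pressed beyond 6 mm; it must not be loaded with more than 25 N
- key_loaf_top (a point): centre of the top of that key, an upright round plunger with a grey cap 32 mm across in the middle of the puck; 42 mm above the table when up, 32 mm when fully down; the cap gives 1 mm under 4 N, so the stop is cushioned; moves with the key; z up
- tray_bun: fixed beige tray, 220 mm along its x, 150 mm along its y, 20 mm high, that holds the round domed bun; a price card is clipped to its far edge (+x). Its puck stands on the robot's side of it (-x), 150 to 175 mm from the tray's centre and within 30 mm of its centre line. Origin at the centre of its underside
- tray_roll: fixed beige tray, 220 mm along its x, 150 mm along its y, 20 mm high, that holds the long roll with slanting scores; a price card is clipped to its far edge (+x). Its puck stands on the robot's side of it (-x), 150 to 175 mm from the tray's centre and within 30 mm of its centre line. Origin at the centre of its underside
- tray_ring: fixed beige tray, 220 mm along its x, 150 mm along its y, 20 mm high, that holds the ring doughnut; a price card is clipped to its far edge (+x). Its puck stands on the robot's side of it (-x), 150 to 175 mm from the tray's centre and within 30 mm of its centre line. Origin at the centre of its underside
- tray_loaf: fixed beige tray, 220 mm along its x, 150 mm along its y, 20 mm high, that holds the square loaf; a price card is clipped to its far edge (+x). Its puck stands on the robot's side of it (-x), 150 to 175 mm from the tray's centre and within 30 mm of its centre line. Origin at the centre of its underside
- bun: loose round domed bun (95 mm across, 50 mm high, no hole), a hard display sample lying in its tray. Origin under its centre
- roll: loose long roll with slanting scores (152 mm long, 52 mm wide and high, its x along its length), a hard display sample lying in its tray. Origin under its centre
- ring: loose ring doughnut (96 mm across, 32 mm high, with a hole in the middle), a hard display sample lying in its tray. Origin under its centre
- loaf: loose square loaf (85 x 85 mm, 68 mm high, darker top), a hard display sample lying in its tray. Origin under its centre
- tongs: loose steel bread tongs lying at the left of the trays, 235 mm long (along its x), 46 mm wide, 16 mm high; origin on the table near its middle
- cup: loose white cup, 72 mm across, 90 mm high; origin under its centre
- jar: loose glass jar with a steel lid, 72 mm across, 100 mm high; origin under its centre

How it is judged:
On the way, in this order (a step that is already met when the one before it is completed fails the run):
1. the key in front of the round bun is pressed down (value of joint key_bun above 0.006 m), for 0.2 s.
2. the key in front of the long roll is pressed down (value of joint key_roll above 0.006 m), for 0.2 s.
3. the key in front of the ring doughnut is pressed down (value of joint key_ring above 0.006 m), for 0.2 s.
At the end, for the whole second after the job is handed in: The bun's, roll's and ring's keys are down over 6 mm (of 10), the loaf's less than 4 mm. Every puck stands upright (0.1 rad), still, within 20 mm of its start; breads, tongs, cup and jar are within 25 mm of theirs (value of joint each of key_bun, key_roll, key_ring above 0.006 m and value of joint key_loaf below 0.004 m and distance of each of puck_bun, puck_roll, puck_ring, puck_loaf from where it was at the start of the episode below 0.02 m and angle between each of puck_bun, puck_roll, puck_ring, puck_loaf's own z axis and vertical below 0.1 rad and linear speed of each of puck_bun, puck_roll, puck_ring, puck_loaf below 0.02 m/s and distance of each of bun, roll, ring, loaf, tongs, cup, jar from where it was at the start of the episode below 0.025 m); the robot touches nothing.
It fails at once if a key is pressed before its turn (the roll's before the bun's, or the ring's before the roll's) ((value of joint key_roll above 0.006 m and value of joint key_bun below 0.006 m) or (value of joint key_ring above 0.006 m and value of joint key_roll below 0.006 m)).
It fails at once if the square loaf's key is pressed down by more than 4 mm (value of joint key_loaf above 0.004 m).
It fails at once if a puck or its key is loaded by the robot with more than 25 N (contact force between any of puck_bun, puck_roll, puck_ring, puck_loaf and the fingers above 25 N or contact force between any of puck_bun, puck_roll, puck_ring, puck_loaf and the arm above 25 N).
It fails at once if a puck is picked up (raised by more than 8 mm) or shifted by more than 20 mm (height (world z) of any of puck_bun, puck_roll, puck_ring, puck_loaf above 0.008 m or distance of any of puck_bun, puck_roll, puck_ring, puck_loaf from where it was at the start of the episode above 0.02 m).
It fails at once if a bread, the tongs, the cup or the jar is moved by more than 25 mm (distance of any of bun, roll, ring, loaf, tongs, cup, jar from where it was at the start of the episode above 0.025 m).
It also fails if it takes over 46 s, if anything falls off the work surface, if the arm or the gripper's body presses on something with over 40 N, if the wrist force passes 120 N, or if a joint passes its speed limit or range.

## Working session

There is one attempt and no reset: what is moved stays moved. The work goes in short steps, Python scripts to look and compute and a shell command to move; the robot and the scene stay as the last step left them, time stands still between calls to the robot, and variables do not carry over. Pictures are saved under pics/ and viewed, at most 10 in all, crops included, and the job is handed in when it is done.

```bash
mkdir -p pics
cat > h.py <<'E'
import numpy as np, cv2
from workcell import manip
def ray(cam,px):
    c=manip.calibration(cam); f=240/np.tan(np.radians(c["vfov"])/2)
    d=np.array([(px[0]-c["cx"])/f,(px[1]-c["cy"])/f]); u=d.copy()
    for _ in range(20): u=d/(1+c["k1"]*(u@u))
    T=np.array(c["camera_from_world"]); R=T[:3,:3]
    return -R.T@T[:3,3], R.T@np.array([u[0],u[1],1])
def at(cam,px,z):
    o,d=ray(cam,px); return o+d*(z-o[2])/d[2]
E
python3 - <<'E'
from h import *
for c in("top","side"):
    cv2.imwrite(f"pics/{c}0.png",manip.camera(c)); print(c,ray(c,(320,240)))
    for t,z in [(f"{p}{b}",z) for b in("bun","roll","ring","loaf") for p,z in(("puck_",.024),("key_%s",.042),("",.03))]:
        t=t if "%" not in t else f"key_{b}_top" if 0 else t.split("%")[0]+t.split("%s")[1]+"_top"
        print(c,t,[(np.round(r["centre"]).tolist(),round(r["conf"],2),at(c,r["centre"],z).round(3)[:2].tolist(),int(r["region"].sum())) for r in manip.masks_of(t,c)[:4]])
o=manip.get_obs();print(o["clock"],o["position"],o["ee_rot"],o["grip_width"],o["ft_force"])
E
```

```text
top (array([0.44314646, 0.01027073, 1.41792033]), array([ 0.09063626, -0.01376867, -0.99589582]))
top puck_bun [([425.0, 264.0], 0.76, [0.51, -0.29], 430)]
top key_bun_top []
top bun [([434.0, 206.0], 0.93, [0.665, -0.312], 872), ([282.0, 282.0], 0.71, [0.457, 0.088], 457)]
top puck_roll [([204.0, 277.0], 0.74, [0.467, 0.297], 412)]
top key_roll_top [([427.0, 268.0], 0.18, [0.5, -0.291], 90)]
top roll [([200.0, 213.0], 0.69, [0.636, 0.311], 1031)]
top puck_ring [([344.0, 280.0], 0.78, [0.466, -0.074], 386), ([203.0, 275.0], 0.38, [0.472, 0.299], 438)]
top key_ring_top [([286.0, 282.0], 0.62, [0.457, 0.077], 105), ([426.0, 268.0], 0.59, [0.5, -0.289], 88), ([342.0, 280.0], 0.58, [0.464, -0.068], 108), ([355.0, 219.0], 0.3, [0.626, -0.101], 3821)]
top ring [([355.0, 219.0], 0.8, [0.627, -0.101], 882)]
top puck_loaf [([283.0, 282.0], 0.96, [0.458, 0.087], 380), ([492.0, 292.0], 0.28, [0.439, -0.47], 846), ([358.0, 221.0], 0.18, [0.622, -0.108], 3860)]
top key_loaf_top [([282.0, 282.0], 0.41, [0.456, 0.087], 100)]
top loaf [([279.0, 225.0], 0.84, [0.608, 0.1], 1104), ([492.0, 292.0], 0.2
[... 320 characters left out ...]
_roll [([284.0, 183.0], 0.67, [0.472, 0.292], 406)]
side key_roll_top [([285.0, 177.0], 0.44, [0.476, 0.295], 90)]
side roll [([344.0, 174.0], 0.56, [0.637, 0.306], 1067), ([361.0, 292.0], 0.38, [0.622, -0.095], 1258)]
side puck_ring [([290.0, 296.0], 0.72, [0.472, -0.085], 629)]
side key_ring_top [([291.0, 287.0], 0.57, [0.474, -0.075], 155)]
side ring [([358.0, 292.0], 0.63, [0.618, -0.093], 1245)]
side puck_loaf [([280.0, 239.0], 0.77, [0.455, 0.084], 516)]
side key_loaf_top []
side loaf [([346.0, 225.0], 0.69, [0.617, 0.111], 1488)]
1.3 [ 0.18698509 -0.59637585  0.30389266] [9.88486502e-01 1.51309070e-01 6.29809776e-06 1.31118100e-05] 1.0057231465248646 [0.52112286 0.58278529 0.1526794 ]
```

View pics/top0.png

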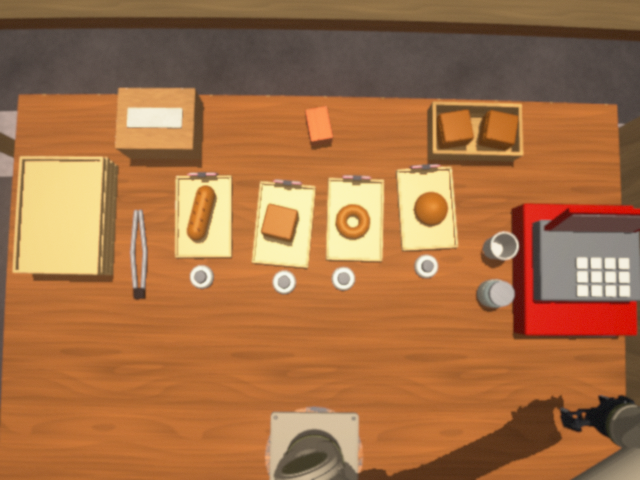

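View pics/side0.png

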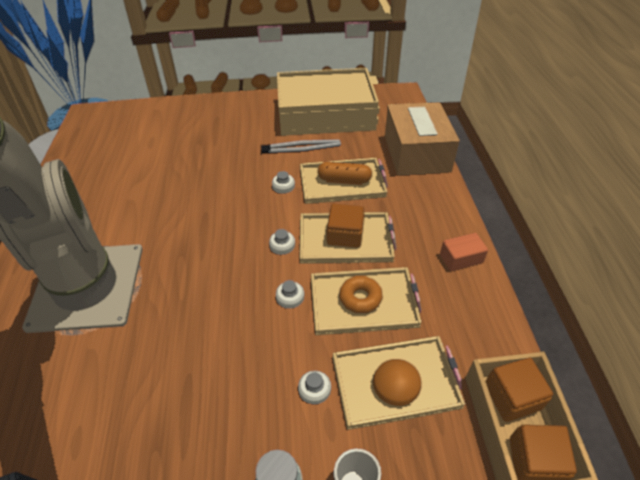

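The top view shows the bun's puck at (427,266), the ring's at (343,278), the loaf's at (284,282) and the roll's at (201,276). The jar (495,294) and cup (500,247) stand right of the bun's puck. Next I refine the grey caps.

Run:
```python
from h import *
G={"top":dict(bun=(427,266),roll=(201,276),ring=(343,278)),"side":dict(bun=(315,380),roll=(283,178),ring=(290,288))}
for c in G:
    im=cv2.imread(f"pics/{c}0.png").astype(int)
    for b,(x,y) in G[c].items():
        r=11; p=im[y-r:y+r+1,x-r:x+r+1]
        sat=p.max(2)-p.min(2); m=((sat<30)&(p.max(2)<140)&(p.max(2)>70)).astype(np.uint8)
        n,l,s,ce=cv2.connectedComponentsWithStats(m); k=1+s[1:,4].argmax()
        q=ce[k]+(x-r,y-r); print(c,b,q.round(1),s[k],at(c,q,.040).round(4))
from scipy.spatial.transform import Rotation as R
o=manip.get_obs(); print(R.from_quat(o["ee_rot"]).as_matrix().round(3))
```

```text
top bun [422.8 267.8] [ 6 10  3  6  8] [ 0.4995 -0.2798  0.04  ]
top roll [203.2 280.2] [12 14  3  3  4] [0.4584 0.2949 0.04  ]Traceback (most recent call last):
  File "<stdin>", line 8, in <module>
ValueError: attempt to get argmax of an empty sequence
```

Run:
```python
from h import *
G={"top":dict(bun=(427,266),roll=(201,276),ring=(343,278)),"side":dict(bun=(315,382),roll=(283,180),ring=(290,290))}
rows=[]
for c in G:
    im=cv2.imread(f"pics/{c}0.png")
    rows.append(np.hstack([cv2.resize(im[y-17:y+18,x-17:x+18],(245,245),interpolation=0) for x,y in G[c].values()]))
    for b,(x,y) in G[c].items(): print(c,b,im[y,x-14:x+15:2].tolist())
cv2.imwrite("pics/crops.png",np.vstack(rows))
```

```text
top bun [[72, 117, 182], [134, 156, 175], [206, 226, 232], [233, 245, 246], [155, 170, 174], [132, 140, 149], [155, 165, 173], [152, 160, 169], [151, 159, 168], [148, 157, 165], [169, 183, 192], [222, 236, 242], [163, 192, 221], [72, 125, 200], [60, 119, 201]]
top roll [[62, 122, 202], [107, 146, 202], [215, 232, 240], [205, 222, 229], [154, 165, 174], [150, 159, 169], [154, 162, 171], [156, 165, 174], [155, 162, 173], [130, 139, 149], [190, 209, 213], [233, 245, 246], [175, 197, 209], [106, 132, 166], [63, 120, 199]]
top ring [[62, 119, 195], [106, 141, 191], [195, 218, 226], [238, 248, 248], [182, 197, 201], [154, 164, 172], [162, 172, 180], [162, 171, 180], [161, 171, 180], [158, 168, 177], [169, 182, 190], [231, 244, 244], [207, 226, 234], [104, 143, 198], [63, 122, 201]]
side bun [[183, 204, 207], [193, 215, 219], [110, 120, 122], [106, 110, 111], [119, 122, 123], [117, 122, 123], [119, 124, 124], [117, 122, 123], [121, 126, 126], [121, 126, 127], [108, 113, 113], [136, 146, 148], [196, 219, 221], [194, 217, 219], [154, 173, 182]]
side roll [[58, 100, 156], [73, 108, 159], [156, 175, 184], [176, 196, 198], [77, 83, 84], [73, 79, 77], [75, 79, 78], [75, 79, 79], [82, 88, 87], [99, 106, 106], [157, 172, 176], [196, 218, 220], [151, 171, 180], [71, 107, 158], [59, 103, 162]]
side ring [[104, 128, 155], [182, 203, 206], [174, 194, 198], [75, 81, 81], [91, 94, 94], [108, 114, 112], [112, 117, 117], [114, 117, 118], [102, 106, 105], [81, 85, 84], [108, 114, 114], [175, 193, 196], [196, 218, 220], [158, 178, 186], [82, 115, 164]]
```

View pics/crops.png

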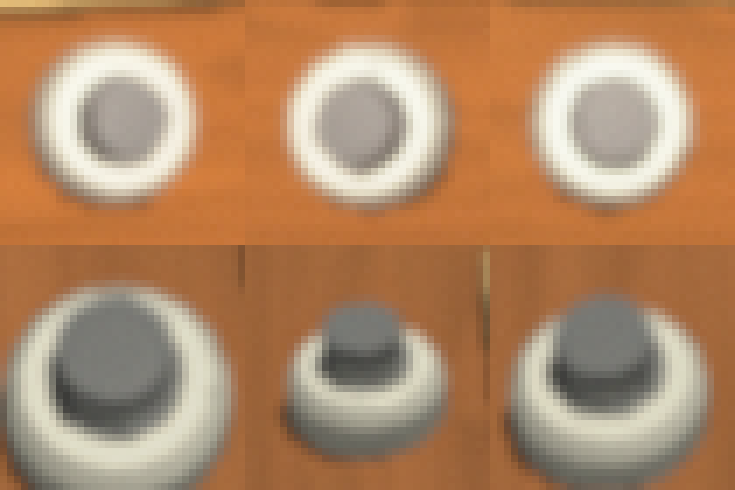

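The crops show clear cap tops, at about (427.4,265.2), (199.5,275.6) and (342.9,277.9) in the top view, and (314.2,379.6), (282.1,173.8) and (288.6,285.4) in the side view.

Run:
```python
from h import *
from scipy.spatial.transform import Rotation as R
G={"top":dict(bun=(427.4,265.2),roll=(199.5,275.6),ring=(342.9,277.9)),"side":dict(bun=(314.2,379.6),roll=(282.1,173.8),ring=(288.6,285.4))}
o=manip.get_obs(); M=R.from_quat(o["ee_rot"]).as_matrix(); print(M.round(3)); p=o["position"]
for b in G["top"]:
    a,s=[at(c,G[c][b],.042) for c in G]; m=(a+s)/2
    print(b,a.round(4),s.round(4),m.round(4),"slide cm from start",(100*M.T@(m-p)).round(2))
```

```text
[[ 0.954  0.299  0.   ]
 [ 0.299 -0.954 -0.   ]
 [ 0.     0.    -1.   ]]
bun [ 0.5063 -0.2917  0.042 ] [ 0.5059 -0.2945  0.042 ] [ 0.5061 -0.2931  0.042 ] slide cm from start [ 39.52 -19.4   26.19]
roll [0.4703 0.3047 0.042 ] [0.4688 0.3083 0.042 ] [0.4696 0.3065 0.042 ] slide cm from start [ 53.97 -77.7   26.19]
ring [ 0.47   -0.0699  0.042 ] [ 0.4694 -0.0712  0.042 ] [ 0.4697 -0.0705  0.042 ] slide cm from start [ 42.7  -41.72  26.19]
```

```bash
python3 -m jog '[{"grip":1,"slide":[0,0,0],"yaw":-0.14},{"grip":1,"slide":[0,0,0],"yaw":-0.14},{"grip":1,"slide":[0,0,0],"yaw":-0.14},{"grip":1,"slide":[0,0,0],"yaw":-0.14},{"grip":1,"slide":[0,0,0],"yaw":-0.14},{"grip":1,"slide":[0,0,0],"yaw":-0.14},{"grip":1,"slide":[0,0,0],"yaw":-0.14},{"grip":1,"slide":[0,0,0],"yaw":-0.14}]' 20
python3 -m jog '[{"grip":1,"slide":[0,0,0],"yaw":-0.14},{"grip":1,"slide":[0,0,0],"yaw":0}]'
cat >> h.py <<'E'
from scipy.spatial.transform import Rotation as R
K=dict(bun=(.5061,-.2931),roll=(.4696,.3065),ring=(.4697,-.0705))
def go(b,z):
    o=manip.get_obs(); M=R.from_quat(o["ee_rot"]).as_matrix()
    print(b,"t",o["clock"],"pos",o["position"].round(4),"zaxis",M[:,2].round(3),"F",np.round(o["ft_force"],2),"slide cm",(100*M.T@(np.array([*K[b],z])-o["position"])).round(2))
E
python3 -c 'from h import *; go("bun",.16)'
```

```text
clock: 2.1
position: [0.187, -0.5964, 0.3039]
ee_rot: [0.755, 0.655, -0.0, 0.0]
ft_force: [0.1, 0.3, 0.2]
grip_width: 0.001
grasp_force: 0.0
clock: 2.3
position: [0.1869, -0.5964, 0.3039]
ee_rot: [0.709, 0.705, 0.0, 0.0]
ft_force: [0.3, 0.4, 0.3]
grip_width: 0.0
grasp_force: 0.0
bun t 2.3 pos [ 0.1869 -0.5964  0.3039] zaxis [ 0. -0. -1.] F [0.29 0.43 0.32] slide cm [30.49 31.77 14.4 ]
```

```bash
python3 -m jog '[{"grip":1,"slide":[3.2,3.3,0],"yaw":0},{"grip":1,"slide":[3.2,3.3,0],"yaw":0},{"grip":1,"slide":[3.2,3.3,0],"yaw":0},{"grip":1,"slide":[3.2,3.3,0],"yaw":0},{"grip":1,"slide":[3.2,3.3,0],"yaw":0},{"grip":1,"slide":[3.2,3.3,0],"yaw":0},{"grip":1,"slide":[3.2,3.3,0],"yaw":0},{"grip":1,"slide":[3.2,3.3,0],"yaw":0}]'
python3 -m jog '[{"grip":1,"slide":[3.2,3.3,0],"yaw":0},{"grip":1,"slide":[1.7,2.0,2],"yaw":0},{"grip":1,"slide":[0,0,4],"yaw":0},{"grip":1,"slide":[0,0,4],"yaw":0},{"grip":1,"slide":[0,0,4],"yaw":0},{"grip":1,"slide":[0,0,0],"yaw":0},{"grip":1,"slide":[0,0,0],"yaw":0}]'
python3 -c 'from h import *; go("bun",.118)'
```

```text
clock: 3.1
position: [0.4538, -0.3409, 0.3042]
ee_rot: [0.711, 0.703, -0.0, 0.0]
ft_force: [0.7, -0.9, 0.6]
grip_width: 0.0
grasp_force: 0.0
clock: 3.8
position: [0.5063, -0.2937, 0.1647]
ee_rot: [0.71, 0.704, 0.0, -0.0]
ft_force: [0.3, -0.7, 1.0]
grip_width: 0.004
grasp_force: 0.0
bun t 3.8 pos [ 0.5063 -0.2937  0.1647] zaxis [-0.  0. -1.] F [ 0.26 -0.67  0.97] slide cm [ 0.06 -0.02  4.67]
```

Within 1 mm of the bun's key. I'll take one close look while coming down.

```bash
python3 -m jog '[{"grip":1,"slide":[0.05,0,1.5],"yaw":0},{"grip":1,"slide":[0,0,1.5],"yaw":0},{"grip":1,"slide":[0,0,1],"yaw":0},{"grip":1,"slide":[0,0,0],"yaw":0},{"grip":1,"slide":[0,0,0],"yaw":0}]'
python3 -c 'from h import *; go("bun",.115); im=manip.camera("side"); cv2.imwrite("pics/s1.png",cv2.resize(im[320:440,240:400],(800,600)))'
```

```text
clock: 4.3
position: [0.5062, -0.2932, 0.124]
ee_rot: [0.71, 0.705, 0.0, -0.0]
ft_force: [0.3, 0.2, 0.3]
grip_width: 0.002
grasp_force: 0.0
bun t 4.3 pos [ 0.5062 -0.2932  0.124 ] zaxis [-0.  0. -1.] F [0.29 0.19 0.3 ] slide cm [ 0.01 -0.01  0.9 ]
```

View pics/s1.png

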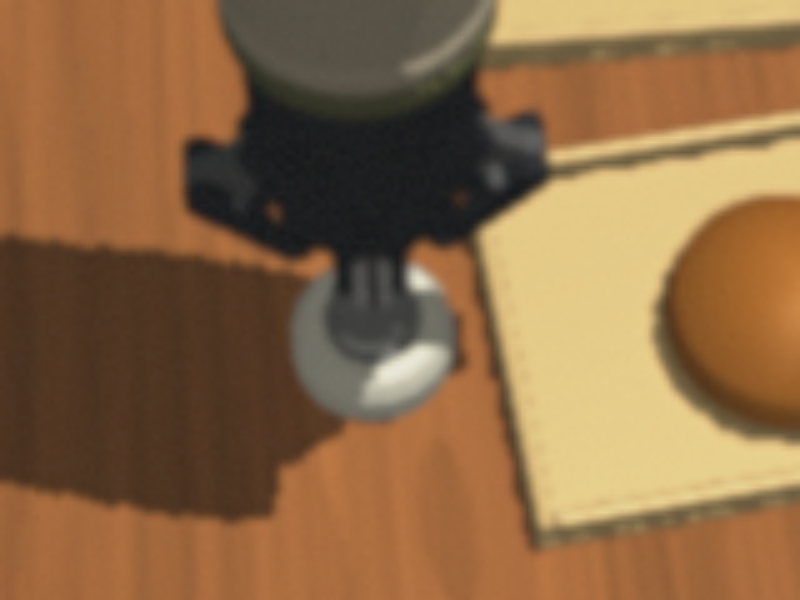

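The shut fingertips sit above the cap (crop about 372,310) and are centred on it. Now I press slowly.

```bash
python3 -m jog '[{"grip":1,"slide":[0,0,0.4],"yaw":0},{"grip":1,"slide":[0,0,0.3],"yaw":0},{"grip":1,"slide":[0,0,0.2],"yaw":0},{"grip":1,"slide":[0,0,0.2],"yaw":0},{"grip":1,"slide":[0,0,0.1],"yaw":0},{"grip":1,"slide":[0,0,0],"yaw":0}]'
python3 -m jog '[{"grip":1,"slide":[0,0,0.1],"yaw":0},{"grip":1,"slide":[0,0,0.1],"yaw":0},{"grip":1,"slide":[0,0,0],"yaw":0}]'
```

```text
clock: 4.95
position: [0.5061, -0.2931, 0.112]
ee_rot: [0.71, 0.705, -0.0, 0.0]
ft_force: [-1.3, 1.0, 2.8]
grip_width: -0.002
grasp_force: 1.3
clock: 5.25
position: [0.5061, -0.2932, 0.1099]
ee_rot: [0.71, 0.705, -0.0, 0.0]
ft_force: [-1.6, 0.8, 3.2]
grip_width: -0.0
grasp_force: 1.6
```

```bash
python3 -m jog '[{"grip":1,"slide":[0,0,0.1],"yaw":0},{"grip":1,"slide":[0,0,0.1],"yaw":0},{"grip":1,"slide":[0,0,0.1],"yaw":0},{"grip":1,"slide":[0,0,0],"yaw":0}]'
python3 -m jog '[{"grip":1,"slide":[0,0,0.1],"yaw":0},{"grip":1,"slide":[0,0,0.1],"yaw":0},{"grip":1,"slide":[0,0,0],"yaw":0},{"grip":1,"slide":[0,0,0],"yaw":0}]'
```

```text
clock: 5.65
position: [0.5061, -0.2931, 0.1068]
ee_rot: [0.71, 0.705, -0.0, 0.0]
ft_force: [-1.6, 0.8, 3.1]
grip_width: 0.001
grasp_force: 1.7
clock: 6.05
position: [0.5061, -0.2931, 0.1049]
ee_rot: [0.71, 0.705, -0.0, 0.0]
ft_force: [-1.4, 0.3, 3.6]
grip_width: 0.003
grasp_force: 1.7
```

```bash
python3 -m jog '[{"grip":1,"slide":[0,0,0.1],"yaw":0},{"grip":1,"slide":[0,0,0],"yaw":0},{"grip":1,"slide":[0,0,0],"yaw":0}]'
python3 -m jog '[{"grip":1,"slide":[0,0,-0.3],"yaw":0},{"grip":1,"slide":[0,0,-1],"yaw":0},{"grip":1,"slide":[0,0,-4],"yaw":0},{"grip":1,"slide":[0,0,-4],"yaw":0},{"grip":1,"slide":[0,0,-3],"yaw":0},{"grip":1,"slide":[0,0,0],"yaw":0},{"grip":1,"slide":[0,0,0],"yaw":0}]'
python3 -c 'from h import *; go("roll",.2)'
```

```text
clock: 6.35
position: [0.5061, -0.2931, 0.1039]
ee_rot: [0.71, 0.705, -0.0, 0.0]
ft_force: [-3.3, 1.6, 3.1]
grip_width: -0.004
grasp_force: 1.9
clock: 7.05
position: [0.5063, -0.2932, 0.2278]
ee_rot: [0.71, 0.705, 0.0, 0.001]
ft_force: [-0.1, 0.3, -0.6]
grip_width: 0.002
grasp_force: 0.0
roll t 7.05 pos [ 0.5063 -0.2932  0.2278] zaxis [ 0.001 -0.001 -1.   ] F [-0.07  0.3  -0.64] slide cm [59.94 -4.1   2.71]
```

```bash
python3 -m jog '[{"grip":1,"slide":[4,-0.27,0],"yaw":0},{"grip":1,"slide":[4,-0.27,0],"yaw":0},{"grip":1,"slide":[4,-0.27,0],"yaw":0},{"grip":1,"slide":[4,-0.27,0],"yaw":0},{"grip":1,"slide":[4,-0.27,0],"yaw":0},{"grip":1,"slide":[4,-0.27,0],"yaw":0},{"grip":1,"slide":[4,-0.27,0],"yaw":0},{"grip":1,"slide":[4,-0.27,0],"yaw":0}]'
python3 -m jog '[{"grip":1,"slide":[4,-0.27,0],"yaw":0},{"grip":1,"slide":[4,-0.27,0],"yaw":0},{"grip":1,"slide":[4,-0.27,0],"yaw":0},{"grip":1,"slide":[4,-0.27,0],"yaw":0},{"grip":1,"slide":[4,-0.27,0],"yaw":0},{"grip":1,"slide":[4,-0.27,0],"yaw":0},{"grip":1,"slide":[3.9,-0.3,0],"yaw":0},{"grip":1,"slide":[0,0,0],"yaw":0}]'
python3 -c 'from h import *; go("roll",.124); im=manip.camera("side"); a=cv2.imread("pics/side0.png"); cv2.imwrite("pics/s2.png",np.hstack([cv2.resize(q[350:420,280:350],(400,400)) for q in(a,im)]))'
```

```text
clock: 7.85
position: [0.4857, 0.0285, 0.2259]
ee_rot: [0.71, 0.705, -0.001, -0.001]
ft_force: [0.1, -0.4, 0.9]
grip_width: -0.003
grasp_force: 0.0
clock: 8.65
position: [0.4666, 0.3116, 0.2259]
ee_rot: [0.707, 0.707, -0.0, -0.002]
ft_force: [-1.0, -0.1, -0.6]
grip_width: -0.002
grasp_force: 0.0
roll t 8.65 pos [0.4666 0.3116 0.2259] zaxis [-0.003  0.003 -1.   ] F [-0.96 -0.1  -0.65] slide cm [-0.53  0.33 10.18]
```

View pics/s2.png

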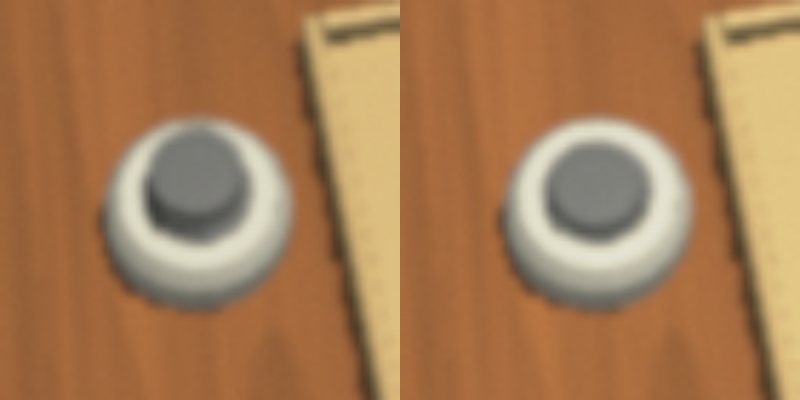

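Before on the left, after on the right: the bun's cap (600,185) is now low in its puck, and the puck hasn't moved. On to the roll's key.

```bash
python3 -m jog '[{"grip":1,"slide":[-0.2,0.1,3],"yaw":0},{"grip":1,"slide":[0,0,3],"yaw":0},{"grip":1,"slide":[0,0,2.5],"yaw":0},{"grip":1,"slide":[0,0,0],"yaw":0},{"grip":1,"slide":[0,0,0],"yaw":0},{"grip":1,"slide":[0,0,0],"yaw":0}]'
python3 -c 'from h import *; go("roll",.117)'
```

```text
clock: 9.3
position: [0.4711, 0.3042, 0.1432]
ee_rot: [0.71, 0.704, 0.001, 0.0]
ft_force: [0.4, 1.0, -0.5]
grip_width: -0.001
grasp_force: 0.0
roll t 9.3 pos [0.4711 0.3042 0.1432] zaxis [ 0.001  0.001 -1.   ] F [ 0.43  0.98 -0.46] slide cm [ 0.23 -0.16  2.62]
```

```bash
python3 -m jog '[{"grip":1,"slide":[0.2,-0.15,1],"yaw":0},{"grip":1,"slide":[0,0,1],"yaw":0},{"grip":1,"slide":[0,0,0.5],"yaw":0},{"grip":1,"slide":[0,0,0],"yaw":0},{"grip":1,"slide":[0,0,0],"yaw":0}]'
python3 -c 'from h import *; go("roll",.104)'
```

```text
clock: 9.8
position: [0.469, 0.3062, 0.1168]
ee_rot: [0.71, 0.705, -0.0, -0.0]
ft_force: [1.2, 0.3, 0.9]
grip_width: -0.0
grasp_force: 0.0
roll t 9.8 pos [0.469  0.3062 0.1168] zaxis [-0. -0. -1.] F [1.17 0.34 0.91] slide cm [0.03 0.06 1.28]
```

```bash
python3 -m jog '[{"grip":1,"slide":[0,0,0.2],"yaw":0},{"grip":1,"slide":[0,0,0.1],"yaw":0},{"grip":1,"slide":[0,0,0.1],"yaw":0},{"grip":1,"slide":[0,0,0.1],"yaw":0},{"grip":1,"slide":[0,0,0.1],"yaw":0},{"grip":1,"slide":[0,0,0.1],"yaw":0},{"grip":1,"slide":[0,0,0],"yaw":0}]'
python3 -m jog '[{"grip":1,"slide":[0,0,0.1],"yaw":0},{"grip":1,"slide":[0,0,0.1],"yaw":0},{"grip":1,"slide":[0,0,0.1],"yaw":0},{"grip":1,"slide":[0,0,0.1],"yaw":0},{"grip":1,"slide":[0,0,0.1],"yaw":0},{"grip":1,"slide":[0,0,0],"yaw":0},{"grip":1,"slide":[0,0,0],"yaw":0},{"grip":1,"slide":[0,0,0],"yaw":0}]'
```

```text
clock: 10.5
position: [0.4691, 0.3062, 0.1099]
ee_rot: [0.71, 0.705, 0.0, 0.0]
ft_force: [0.0, -0.7, 2.8]
grip_width: 0.001
grasp_force: 1.5
clock: 11.3
position: [0.4691, 0.3062, 0.1049]
ee_rot: [0.71, 0.705, 0.0, 0.0]
ft_force: [1.4, -0.4, 4.1]
grip_width: -0.003
grasp_force: 1.7
```

```bash
python3 -m jog '[{"grip":1,"slide":[0,0,0.1],"yaw":0},{"grip":1,"slide":[0,0,0],"yaw":0},{"grip":1,"slide":[0,0,-0.3],"yaw":0},{"grip":1,"slide":[0,0,-1],"yaw":0},{"grip":1,"slide":[0,0,-4],"yaw":0},{"grip":1,"slide":[0,0,-4],"yaw":0},{"grip":1,"slide":[0,0,-3],"yaw":0},{"grip":1,"slide":[0,0,0],"yaw":0}]'
python3 -c 'from h import *; go("ring",.2)'
```

```text
clock: 12.1
position: [0.4699, 0.3075, 0.2316]
ee_rot: [0.709, 0.705, 0.003, 0.001]
ft_force: [0.7, 0.7, 0.2]
grip_width: -0.004
grasp_force: 0.0
ring t 12.1 pos [0.4699 0.3075 0.2316] zaxis [ 0.006  0.003 -1.   ] F [0.7  0.7  0.16] slide cm [-37.81   0.21   3.05]
```

```bash
python3 -m jog '[{"grip":1,"slide":[-4,0.02,0],"yaw":0},{"grip":1,"slide":[-4,0.02,0],"yaw":0},{"grip":1,"slide":[-4,0.02,0],"yaw":0},{"grip":1,"slide":[-4,0.02,0],"yaw":0},{"grip":1,"slide":[-4,0.02,0],"yaw":0},{"grip":1,"slide":[-4,0.02,0],"yaw":0},{"grip":1,"slide":[-4,0.02,0],"yaw":0},{"grip":1,"slide":[-4,0.02,0],"yaw":0}]'
python3 -m jog '[{"grip":1,"slide":[-4,0.02,0],"yaw":0},{"grip":1,"slide":[-1.7,0,1],"yaw":0},{"grip":1,"slide":[0,0,3],"yaw":0},{"grip":1,"slide":[0,0,3],"yaw":0},{"grip":1,"slide":[0,0,0],"yaw":0},{"grip":1,"slide":[0,0,0],"yaw":0},{"grip":1,"slide":[0,0,0],"yaw":0}]'
python3 -c 'from h import *; go("ring",.117); im=manip.camera("side"); a=cv2.imread("pics/side0.png"); cv2.imwrite("pics/s3.png",np.hstack([cv2.resize(q[155:205,258:308],(400,400)) for q in(a,im)]))'
```

```text
clock: 12.9
position: [0.4676, -0.0155, 0.2268]
ee_rot: [0.71, 0.705, -0.0, -0.0]
ft_force: [1.6, -0.3, -0.1]
grip_width: 0.001
grasp_force: 0.0
clock: 13.6
position: [0.4689, -0.0705, 0.1583]
ee_rot: [0.709, 0.705, 0.0, 0.001]
ft_force: [0.4, 0.2, -0.1]
grip_width: 0.003
grasp_force: 0.0
ring t 13.6 pos [ 0.4689 -0.0705  0.1583] zaxis [ 0.002 -0.    -1.   ] F [ 0.44  0.19 -0.08] slide cm [-0.    0.07  4.13]
```

View pics/s3.png

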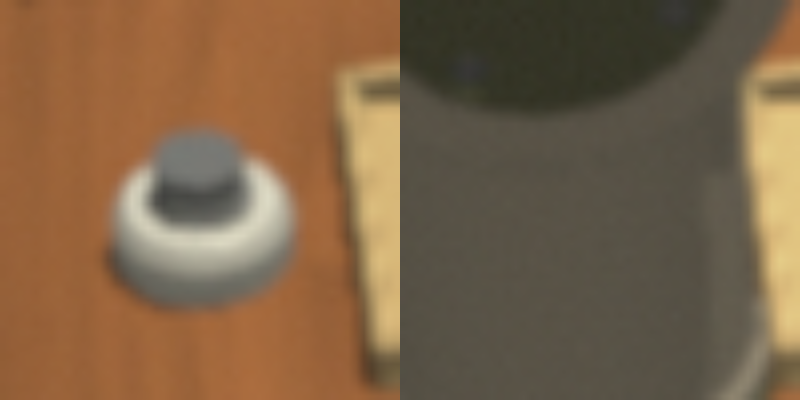

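The arm hides the roll's puck in the side view, so I check from the top camera before pressing the ring's key.

```bash
python3 -c 'from h import *; im=manip.camera("top"); a=cv2.imread("pics/top0.png"); cv2.imwrite("pics/t2.png",np.hstack([cv2.resize(q[252:302,176:226],(400,400)) for q in(a,im)]))'
```

```text
(no output)
```

View pics/t2.png

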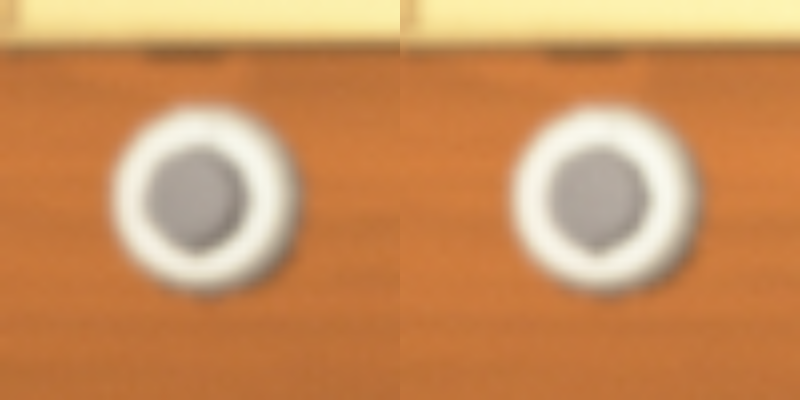

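The roll's key is down: its dark side is gone and the cap (600,198) is centred, with the puck unmoved. Now the ring.

```bash
python3 -m jog '[{"grip":1,"slide":[0,0.05,1.5],"yaw":0},{"grip":1,"slide":[0,0,1.5],"yaw":0},{"grip":1,"slide":[0,0,1],"yaw":0},{"grip":1,"slide":[0,0,0],"yaw":0},{"grip":1,"slide":[0,0,0],"yaw":0}]'
python3 -c 'from h import *; go("ring",.104)'
```

```text
clock: 14.2
position: [0.469, -0.0708, 0.1175]
ee_rot: [0.71, 0.705, 0.0, 0.0]
ft_force: [0.4, 0.3, 0.6]
grip_width: -0.003
grasp_force: 0.0
ring t 14.2 pos [ 0.469  -0.0708  0.1175] zaxis [ 0. -0. -1.] F [0.39 0.33 0.6 ] slide cm [0.03 0.07 1.35]
```

```bash
python3 -m jog '[{"grip":1,"slide":[0,0,0.25],"yaw":0},{"grip":1,"slide":[0,0,0.1],"yaw":0},{"grip":1,"slide":[0,0,0.1],"yaw":0},{"grip":1,"slide":[0,0,0.1],"yaw":0},{"grip":1,"slide":[0,0,0.1],"yaw":0},{"grip":1,"slide":[0,0,0.1],"yaw":0},{"grip":1,"slide":[0,0,0],"yaw":0}]'
python3 -m jog '[{"grip":1,"slide":[0,0,0.1],"yaw":0},{"grip":1,"slide":[0,0,0.1],"yaw":0},{"grip":1,"slide":[0,0,0.1],"yaw":0},{"grip":1,"slide":[0,0,0.1],"yaw":0},{"grip":1,"slide":[0,0,0.1],"yaw":0},{"grip":1,"slide":[0,0,0.1],"yaw":0},{"grip":1,"slide":[0,0,0],"yaw":0},{"grip":1,"slide":[0,0,0],"yaw":0}]'
python3 -m jog '[{"grip":1,"slide":[0,0,0],"yaw":0},{"grip":1,"slide":[0,0,-0.3],"yaw":0},{"grip":1,"slide":[0,0,-1],"yaw":0},{"grip":1,"slide":[0,0,-4],"yaw":0},{"grip":1,"slide":[0,0,-4],"yaw":0},{"grip":1,"slide":[0,-2,-3],"yaw":0},{"grip":1,"slide":[0,0,0],"yaw":0}]'
python3 -m jog '[{"grip":1,"slide":[4,0,0],"yaw":0},{"grip":1,"slide":[4,0,0],"yaw":0},{"grip":1,"slide":[4,0,0],"yaw":0},{"grip":1,"slide":[4,0,0],"yaw":0},{"grip":1,"slide":[4,0,0],"yaw":0},{"grip":1,"slide":[0,0,0],"yaw":0},{"grip":1,"slide":[0,0,0],"yaw":0},{"grip":1,"slide":[0,0,0],"yaw":0}]'
python3 -c 'from h import *
v=[(c,manip.camera(c),cv2.imread(f"pics/{c}0.png")) for c in("side","top")]
f=lambda q:cv2.resize(q,(300,300))
t=np.hstack([f(v[0][2][265:315,265:315]),f(v[0][1][265:315,265:315])]); u=np.hstack([f(v[1][2][253:303,318:368]),f(v[1][1][253:303,318:368])])
cv2.imwrite("pics/e.png",np.vstack([t,u]))'
```

```text
clock: 14.9
position: [0.469, -0.071, 0.1095]
ee_rot: [0.71, 0.705, 0.0, 0.0]
ft_force: [1.5, -0.9, 1.5]
grip_width: -0.001
grasp_force: 1.6
clock: 15.7
position: [0.4689, -0.0709, 0.1036]
ee_rot: [0.71, 0.705, 0.0, 0.0]
ft_force: [3.9, -1.1, 5.3]
grip_width: -0.001
grasp_force: 2.4
clock: 16.4
position: [0.4483, -0.0705, 0.2302]
ee_rot: [0.71, 0.705, 0.0, 0.002]
ft_force: [-0.5, -0.6, -0.9]
grip_width: 0.004
grasp_force: 0.0
clock: 17.2
position: [0.4498, 0.1282, 0.2258]
ee_rot: [0.71, 0.704, -0.001, -0.0]
ft_force: [-0.4, -0.4, -0.9]
grip_width: 0.001
grasp_force: 0.0
```

View pics/e.png

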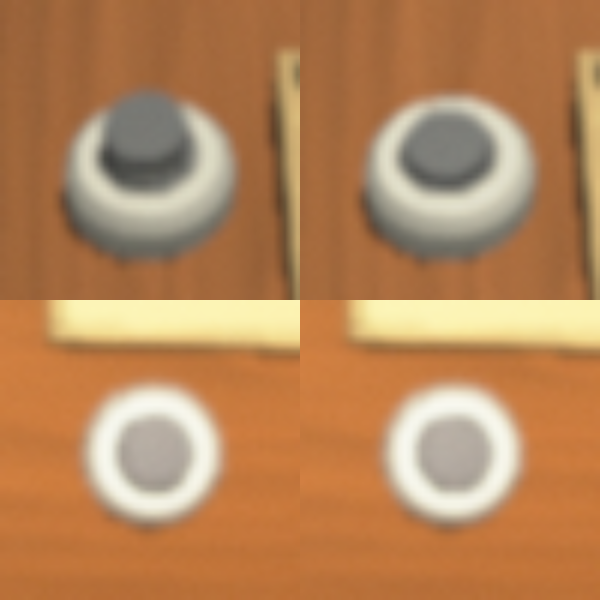

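The ring's cap (448,145 in the side crop) is down, its puck hasn't moved and the arm is clear.

```bash
python3 -c 'from workcell import manip; print(manip.hand_in())'
```

```text
the job is handed in; nothing more can be done
None
```

I pressed the bun, roll and ring keys down in that order and left the loaf's key alone. Each pressed key looked down with its puck in place, and the job is handed in, but no verdict came back.

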